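Level the dispensary balance and lock its stand

TASK

The dispensing balance on the pharmacy counter is standing crooked. Turn the two black knobs of its levelling screws until the balance sits level both ways, then push the sprung lock lever at the front of the stand over its centre so that it snaps to its other stop. Let go of everything and do not shift the things standing around it.

Things in the scene. Friction and masses are not known exactly. Their poses are not given: they have to be found in the camera images.
- stand: Fixed dark steel base plate, 240 x 200 x 10 mm, always horizontal. Origin on its underside, at the counter; x points away from the robot (yaw up to 0.25 rad), y to the left, z up. In its frame the plate spans x -143 to 97, y -100 to 100 mm; foot of screw A at (-85, -75) mm, screw B at (85, 75) mm, ball pivot of the third corner at (85, -75) mm; the fourth corner is free.
- deck: The balance: aluminium plate 200 x 180 x 8 mm with white housing and round steel pan, 34 mm high in all. Origin: centre of its underside, about 38 mm over the counter when level; axes as the stand's when level (z vertical). Held rigidly by pivot and screws. At the start its front (-x) edge hangs low by 0.045 to 0.09 rad and it leans up to 0.06 rad left or right. No part rises above 85 mm.
- screw_a_grip (a point): Centre of knob A (front right corner), on its upright axis, 104 mm above the counter. Round black fluted knob, 34 mm across, 28 mm high (90 to 118 mm above the counter), on a 9 mm steel spindle that passes through the balance's plate. The knob does not rise or sink as it turns; the plate climbs on the thread.
- screw_b_grip (a point): Centre of knob B (rear left corner), about 104 mm above the counter; same kind of knob as A. It is upright at the start, but turning screw A tips it fore or aft along with the plate (by 0.025 rad per rad of screw A, which shifts the knob by up to 6 mm along the stand's x): look again before grasping it.
- screw_a (a joint): Angle of knob A, rad, growing clockwise seen from above. Each rad clockwise raises the balance's front (-x) edge by 0.025 rad of tilt about the stand's y axis; anticlockwise lowers it. Stops at -5 and 5, not met when levelling. Starts at 0; the reading at level differs every time (uneven counter). 0.2 N m of friction; stays where it is left. Often needs more than one grasp.
- screw_b (a joint): Angle of knob B, rad, growing clockwise seen from above. Each rad clockwise raises the balance's left (+y) side by 0.025 rad of tilt about the stand's x axis; otherwise as screw A. It may have to be turned either way.
- lock_lever (a joint): Angle of the lock lever: 0 = unlocked, leaning 0.6 rad from upright to the left (stand's +y), where it starts; 0.6 = upright; 1.2 = locked, leaning 0.6 rad to the right (-y). A spring holds it at either stop; past upright it snaps over by itself. Resists with up to 0.22 N m (4 to 6 N at 40 to 55 mm from the hinge).
- lever_tip (a point): Free end of the lock lever, 84 mm from its hinge: a flat steel bar 9 mm wide (stand x) and 8 mm thick (stand y) with a black plastic end 20 x 11 x 22 mm.
- lever_hinge (a point): Hinge of the lock lever, on the stand at (-122, 50) mm of its frame, 28 mm above the counter, in an aluminium bracket that reaches 36 mm above the counter; the hinge axis runs along the stand's x.
- pill_bottle: White bottle, 54 mm across, 95 mm high, origin at the centre of its underside. Bystander.
- carton: Medicine carton 55 x 110 x 45 mm, origin at the centre of its underside. Bystander.
- mug: White mug, 76 mm across, 85 mm high, origin at the centre of its underside. Bystander.
- count_tray: Grey counting tray 130 x 100 x 22 mm, origin at the centre of its underside. Bystander.

How it is judged:
By the outcome, as a careful person would: the job done as asked, in the order asked, and still so for the second after the job is handed in, with the robot touching nothing.
It also fails if it takes over 72 s, if anything falls off the work surface, if the arm or the gripper's body presses on something with over 40 N, if the wrist force passes 120 N, or if a joint passes its speed limit or range.

ROBOT

A 6-joint arm with a two-finger parallel gripper is mounted at the origin on the work surface. World frame = base frame: x ahead of the robot, y to its left, z up, the work surface at z = 0. Lengths are in mm, angles in rad, forces in N, time in s.
With the tool pointing down it reaches from about 350 to 925 mm from the base axis. Payload 6.4 kg.
Tool frame: the origin (TCP) lies on the mounting face of the last link; the fingertips stand 199 mm ahead of it and the grasp point (between the pads) lies 180 mm ahead of it; z points along the fingers, y is the direction in which the jaws open and shut (so a half turn about z gives the same grasp; the last joint's range is limited). The gripper opens to 94 mm and grips with 3 to 60 N. Pads are 16 mm wide; open, the fingers measure 119 mm over their backs; the gripper's body (75 mm by 177 mm) begins 78 mm behind the grasp point.
Start: joints at [-0.174, 0.245, 1.558, -0, 1.339, -0.174], TCP at [650.012, 0.004, 404.655] pointing down, gripper open.
Joint ranges: [-3.13, 3.13], [-1.02, 2.26], [0.13, 2.54], [-0.95, 4.09], [0.21, 2.88], [-2.74, 2.74]. Speed limits (rad/s): [2.57, 2.57, 3.14, 3.14, 3.14, 3.14].

INTERFACE

Orientations are given as a 3x3 rotation matrix whose columns are the frame's x, y, z axes.
In Python, from bench import env gives the robot as it stands.
- The arm moves only by the shell command python3 -m creep 'ROWS' [FORCE]. ROWS is a JSON object of lists of equal length, an entry for each row: "hand": the opening, from -1 (shut) to 1 (fully open), so that 0 is half open; "translation": the shift along the tool's x, y, z in units of 75 cm (1.0 is 75 cm), a list of three; "roll": the turn about the tool's z in units of pi rad (1.0 is pi rad). A call has 1 to 5 rows; each row is the pose to reach, as a shift and turn from the pose commanded when the call began, along the tool's axes at that moment, turning the shorter way round; what a row does not reach only later rows make up. A row lasts 1/12 s, in which the tool goes at most 41.7 mm and 7.16 degrees, less where a joint would pass 70% of its speed; a pose out of reach is approached as far as the arm can. A call with a number of a shift or a turn outside -1 to 1 is refused whole. A call with a gripper value outside its range is refused whole. The fingers move at their own pace and stop on an object; FORCE is the grip in N (left out, the last holds). Time passes only in rows, so rows that repeat a pose let the fingers close. It gives the time, the measured TCP pose, the force and the opening at its end, in the units of the state.
- env.sense(): the state, without advancing time (a new reading comes with each control period).
- env.get_image(name): name is "scene" or "side" or "wrist"; returns the picture (480x640x3 uint8, red, green, blue); there is no depth.
- env.get_calibration(name): a dict with "mtx" (3x3 intrinsics, pixels), "rvec" (rotation vector, rad) and "tvec" (3), from world to camera coordinates, as OpenCV has them. Camera axes: x right, y down, z forward; pixel columns grow to the right and rows downward; lengths in mm; the calibration is good to about 2 mm. The wrist camera is an equidistant fisheye: a pixel r from the principal point sees the ray r / f radians off the axis. A picture is of the moment at which its call begins: read the wrist's pose just before it. get_calibration takes no time and is no camera call; for the wrist camera it gives the pose at the moment of the call.
- env.sign_off(): hands the job in, once; it reports no verdict.
The state is a dict: "clock": time; "joints": joint angles; "joint_vel": joint speeds; "joint_torque": joint torques, N m; "eef_pos": TCP position; "orientation": TCP orientation; "wrist_force": force on the tool from outside, world axes, zero at the start; "wrist_torque": the same for the moment, N m; "grip_width": finger opening in mm.
Only numpy, scipy, OpenCV 4.12 (cv2) and the standard library are available. Lean on these libraries where they do the work, as an engineer would, in place of code of your own. Each camera call takes 0.05 s, during which the arm holds its last target. There are 200 camera calls.

## Working session

There is one attempt and no reset: what is moved stays moved. The work goes in short steps, Python scripts to look and compute and a shell command to move; the robot and the scene stay as the last step left them, time stands still between calls to the robot, and variables do not carry over. Pictures are saved under pics/ and viewed, about 8 in all and at most 12, crops included, and the job is handed in when it is done.

```bash
ls; mkdir -p pics; python3 - <<'E'
from bench import env
import cv2,numpy as np
s=env.sense();print(s['clock'],s['eef_pos'],np.round(s['orientation'],3).tolist(),s['grip_width'])
for n in ['scene','side','wrist']:
    c=env.get_calibration(n);im=env.get_image(n)
    print(n,np.round(c['mtx'],1).tolist(),np.ravel(c['rvec']).round(3),np.ravel(c['tvec']).round(1))
    cv2.imwrite(f'pics/{n}0.png',im[:,:,::-1])
E
```

```text
pics
0.0 [6.49777376e+02 2.25743486e-02 4.03557700e+02] [[0.0, 1.0, -0.002], [1.0, -0.0, 0.0], [0.0, -0.002, -1.0]] 94.08156686810226
scene [[464.2, 0.0, 319.3], [0.0, 464.2, 240.6], [0.0, 0.0, 1.0]] [ 1.832  1.49  -0.733] [ -94.  -262.1 1492. ]
side [[621.8, 0.0, 320.3], [0.0, 621.8, 240.3], [0.0, 0.0, 1.0]] [ 0.705 -2.521  1.225] [ 453.9  237.9 1328.5]
wrist [[371.6, 0.0, 318.4], [0.0, 371.6, 244.3], [0.0, 0.0, 1.0]] [-2.856e+00  1.000e-03  2.000e-03] [-648.9  -28.7  393. ]
```

View pics/scene0.png

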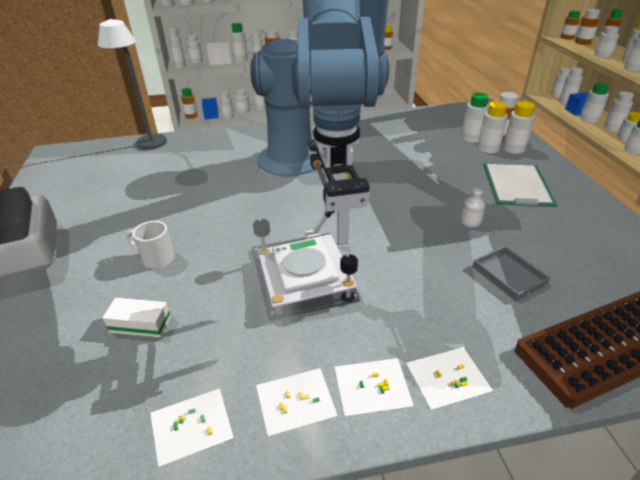

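View pics/side0.png

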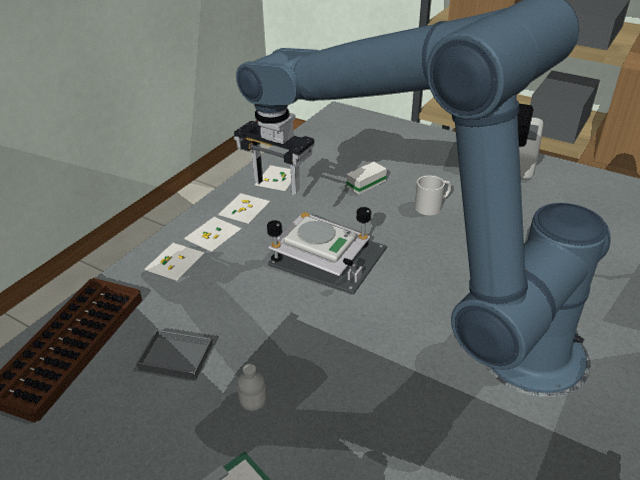

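View pics/wrist0.png

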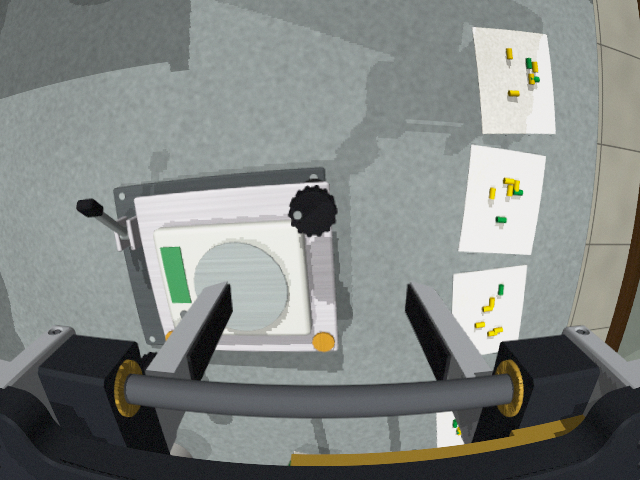

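Wrist view: knob B is at (313,210), the lever tip at (90,207), and knob A is hidden by the gripper. Knob B and knob A are at (349,264) and (261,228) in the scene view, and at (274,229) and (364,215) in the side view.

```bash
cat > h.py <<'E'
import cv2,numpy as np
from bench import env
def ray(n,uv,c=None):
    c=c or env.get_calibration(n)
    R=cv2.Rodrigues(np.array(c['rvec'],float))[0];t=np.ravel(c['tvec']);K=np.array(c['mtx'])
    x=(uv[0]-K[0,2])/K[0,0];y=(uv[1]-K[1,2])/K[1,1]
    if n=='wrist':
        r=np.hypot(x,y);s=np.sin(r)/max(r,1e-9);d=np.array([x*s,y*s,np.cos(r)])
    else: d=np.array([x,y,1.])
    d=R.T@d;return -R.T@t,d/np.linalg.norm(d)
def onz(r,z): o,d=r;return o+d*(z-o[2])/d[2]
def tri(rs):
    A=np.zeros((3,3));b=np.zeros(3)
    for o,d in rs:
        P=np.eye(3)-np.outer(d,d);A+=P;b+=P@o
    p=np.linalg.solve(A,b);return p,[float(np.linalg.norm((np.eye(3)-np.outer(d,d))@(p-o))) for o,d in rs]
def blob(im,uv,w=14,th=60):
    """centroid of the dark blob nearest uv (RGB image)"""
    m=(im.max(2)<th).astype(np.uint8);m=cv2.morphologyEx(m,cv2.MORPH_OPEN,np.ones((3,3)))
    k=np.zeros_like(m);u,v=map(int,uv);k[max(v-w,0):v+w+1,max(u-w,0):u+w+1]=1;m*=k
    n,l,s,c=cv2.connectedComponentsWithStats(m)
    i=1+np.argmax(s[1:,4]);return c[i],s[i].tolist()
E
python3 - <<'E'
from h import *
I={n:cv2.imread(f'pics/{n}0.png')[:,:,::-1] for n in ['scene','side','wrist']}
P={'B':dict(scene=(349,264),side=(274,229),wrist=(313,210)),'A':dict(scene=(261,228),side=(364,215)),'tip':dict(side=(349,262),wrist=(90,207))}
for k,v in P.items():
    rs=[]
    for n,uv in v.items():
        c,s=blob(I[n],uv,w=28 if n=='wrist' else 10);print(k,n,c.round(1),s);r=ray(n,c);rs.append(r);print('   at z104',onz(r,104).round(1))
    p,e=tri(rs);print(k,p.round(1),np.round(e,1))
E
```

```text
B scene [348.6 264.3] [341, 256, 16, 18, 247]
   at z104 [644.6  29.9 104. ]
B side [273.9 228.4] [267, 221, 15, 16, 199]
   at z104 [644.2  32.1 104. ]
B wrist [313.2 210.6] [289, 186, 48, 50, 1715]
   at z104 [645.1  27.  104. ]
B [645.1  29.1 103.5] [1.1 1.7 2.2]Traceback (most recent call last):
  File "<stdin>", line 7, in <module>
  File "h.py", line 22, in blob
    i=1+np.argmax(s[1:,4]);return c[i],s[i].tolist()
        ~~~~~~~~~^^^^^^^^^
    return _wrapfunc(a, 'argmax', axis=axis, out=out, **kwds)
    return bound(*args, **kwds)
ValueError: attempt to get argmax of an empty sequence
```

```bash
python3 - <<'E'
from h import *
I={n:cv2.imread(f'pics/{n}0.png')[:,:,::-1] for n in ['scene','side','wrist']}
P={'A':dict(scene=(261,228),side=(364,215)),'tip':dict(side=(349,262),wrist=(90,207))}
for k,v in P.items():
    rs=[]
    for n,uv in v.items():
        c,s=blob(I[n],uv,w=22 if n=='wrist' else 10,th=105 if n=='scene' else 60);print(k,n,c.round(1),s);r=ray(n,c);rs.append(r);print('   at z104',onz(r,104).round(1))
    p,e=tri(rs);print(k,p.round(1),np.round(e,1))
    if k=='A':
        d=np.array([645.,29.5])-p[:2];print('dist',np.hypot(*d),'yaw',np.arctan2(d[1],d[0])-np.arctan2(150,170))
E
```

```text
A scene [261.2 227.6] [254, 220, 15, 16, 201]
   at z104 [ 483.4 -130.9  104. ]
A side [363.  214.9] [357, 207, 14, 16, 178]
   at z104 [ 484.4 -127.3  104. ]
A [ 484.5 -129.9  103.5] [1.5 1.5]
dist 226.19600045059002 yaw 0.059191429560267905
tip side [348.3 261.9] [344, 259, 10, 7, 50]
   at z104 [425.7  50.4 104. ]
tip wrist [ 89.5 207.7] [77, 199, 26, 18, 368]
   at z104 [447.9  33.7 104. ]
tip [435.7  31.1  86.3] [0.6 0.6]
```

```bash
cat > snap.py <<'E'
import sys,json
from h import *
nm=sys.argv[1]
for n in sys.argv[2:]:
    c=env.get_calibration(n);im=env.get_image(n);cv2.imwrite(f'pics/{nm}_{n}.png',im[:,:,::-1])
    json.dump({k:np.array(v).tolist() for k,v in c.items()},open(f'pics/{nm}_{n}.json','w'))
E
python3 -m creep '{"hand":[1,1,1,1,1],"translation":[[-0.055,0,0],[-0.11,0,0],[-0.173,0,0],[-0.173,0,0],[-0.173,0,0]],"roll":[0,0,0,0,0]}'
python3 snap.py v1 wrist
python3 -m creep '{"hand":[1,1,1,1,1],"translation":[[0,-0.055,0],[0,-0.11,0],[0,-0.165,0],[0,-0.22,0],[0,-0.24,0]],"roll":[0,0,0,0,0]}'
python3 -m creep '{"hand":[1],"translation":[[0,0,0]],"roll":[0]}'
python3 snap.py v2 wrist
python3 - <<'E'
import cv2,numpy as np
a=cv2.imread('pics/v1_wrist.png');b=cv2.imread('pics/v2_wrist.png')
cv2.imwrite('pics/m1.png',np.vstack([a[0:300],b[0:300]]))
E
```

```text
clock: 0.57
eef_pos: [649.7, -132.2, 404.1]
orientation: [[0.004, 1.0, -0.001], [1.0, -0.004, 0.0], [0.0, -0.001, -1.0]]
wrist_force: [-0.3, 0.2, -0.7]
grip_width: 94.1
clock: 1.03
eef_pos: [466.7, -127.4, 403.3]
orientation: [[-0.002, 1.0, -0.003], [1.0, 0.002, 0.002], [0.002, -0.003, -1.0]]
wrist_force: [-0.0, -0.4, 0.5]
grip_width: 93.7
clock: 1.12
eef_pos: [467.8, -127.8, 404.2]
orientation: [[-0.001, 1.0, -0.001], [1.0, 0.001, 0.001], [0.001, -0.001, -1.0]]
wrist_force: [0.6, -1.1, 1.3]
grip_width: 94.2
```

View pics/m1.png

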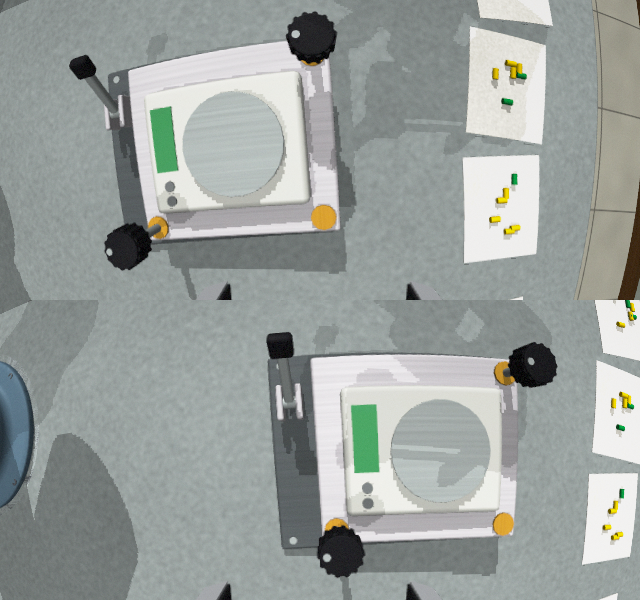

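The montage shows both views clear of occlusion. Knob A is at (127,246) in v1 and (341,552) in v2, knob B at (312,38) and (532,365), and the pivot disc at (323,217) and (503,524). Next I rectify both views to straight-down pinhole images and fit the edges.

```bash
cat > rect.py <<'E'
import json
from h import *
F=700.
def rect(nm,z=46.,ctr=(564.8,-50.2)):
    """straight-down pinhole view; returns image and cam centre C: world x = C.x+(u-u0)/F*(C.z-z), y = C.y-(v-v0)/F*(..)"""
    c=json.load(open(f'pics/{nm}_wrist.json'));im=cv2.imread(f'pics/{nm}_wrist.png')
    R=cv2.Rodrigues(np.array(c['rvec']))[0];C=-R.T@np.ravel(c['tvec'])
    D=np.diag([1.,-1,-1])           # world->down camera
    h=C[2]-z;u0=300-F*(ctr[0]-C[0])/h;v0=250+F*(ctr[1]-C[1])/h
    K=np.array([[F,0,u0],[0,F,v0],[0,0,1]])
    m1,m2=cv2.fisheye.initUndistortRectifyMap(np.array(c['mtx']),np.zeros(4),D@R.T,K,(600,500),cv2.CV_32FC1)
    return cv2.remap(im,m1,m2,cv2.INTER_CUBIC),C,K
def pr(C,K,uv): # ray
    d=np.array([(uv[0]-K[0,2])/F,-(uv[1]-K[1,2])/F,-1.]);return C,d/np.linalg.norm(d)
E
python3 - <<'E'
from rect import *
o=[]
for n in ['v1','v2']:
    im,C,K=rect(n);print(n,C.round(1));cv2.imwrite(f'pics/{n}_r.png',im);o.append(im)
    hsv=cv2.cvtColor(im,cv2.COLOR_BGR2HSV)
    for uv in [(300,60),(300,440),(150,250)]:print(uv,im[uv[1],uv[0]],hsv[uv[1],uv[0]])
cv2.imwrite('pics/m2.png',np.hstack([i[:,:] for i in o])[:,:] if 0 else cv2.resize(np.hstack([i[30:470,60:540] for i in o]),(800,367),interpolation=cv2.INTER_AREA))
E
```

```text
v1 [649.6 -49.9 385.1]
(300, 60) [155 156 148] [ 86  13 156]
(300, 440) [79 77 75] [105  13  79]
(150, 250) [ 92 158  66] [ 68 148 158]
v2 [467.2 -45.5 385.2]
(300, 60) [140 142 134] [ 83  14 142]
(300, 440) [112 113 107] [ 85  14 113]
(150, 250) [181 188 188] [ 30   9 188]
```

View pics/m2.png

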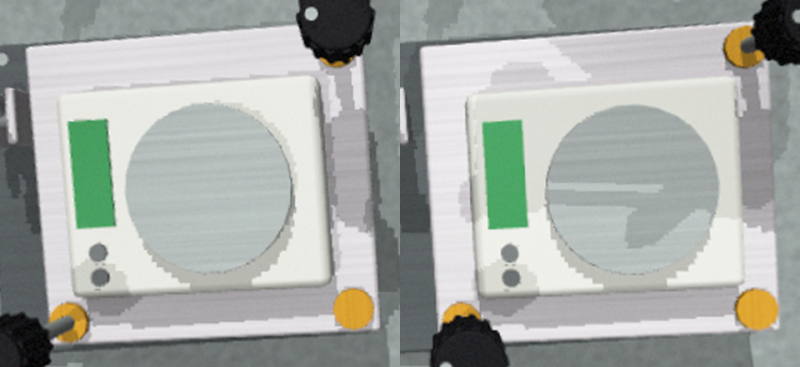

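```bash
cat > tilt.py <<'E'
import sys
from rect import *
def corners(nm,dbg=True):
    im,C,K=rect(nm);f=cv2.GaussianBlur(im,(5,5),0).astype(int);b,g,r=f[...,0],f[...,1],f[...,2]
    pink=((np.minimum(b,r)-g>=1)&(f.max(2)>105)).astype(np.uint8)
    pink=cv2.morphologyEx(pink,cv2.MORPH_OPEN,np.ones((5,5)))
    n,l,s,_=cv2.connectedComponentsWithStats(pink);m=np.isin(l,[i for i in range(1,n) if s[i,4]>600])
    if dbg: cv2.imwrite(f'pics/{nm}_mask.png',m.astype(np.uint8)*255)
    ys,xs=np.nonzero(m);L=[]
    def side(pts,ax):   # robust line fit  q = a*p + c
        p=np.array(pts,float);best=None;rng=np.random.default_rng(0)
        for _ in range(400):
            i,j=rng.choice(len(p),2,replace=False)
            if abs(p[i,0]-p[j,0])<40: continue
            a=(p[j,1]-p[i,1])/(p[j,0]-p[i,0]);e=abs(p[:,1]-p[i,1]-a*(p[:,0]-p[i,0]))<1.0
            if abs(a)<.25 and (best is None or e.sum()>best.sum()): best=e
        a,c=np.polyfit(p[best,0],p[best,1],1);res=np.std(p[best,1]-a*p[best,0]-c)
        return a,c,int(best.sum()),len(p),res
    cols=[x for x in range(600) if m[:,x].any()];rows=[y for y in range(500) if m[y].any()]
    T=side([(x,np.nonzero(m[:,x])[0][0]-.5) for x in cols],0);Bm=side([(x,np.nonzero(m[:,x])[0][-1]+.5) for x in cols],0)
    Lf=side([(y,np.nonzero(m[y])[0][0]-.5) for y in rows],1);Rt=side([(y,np.nonzero(m[y])[0][-1]+.5) for y in rows],1)
    if dbg:
        for q in (T,Bm,Lf,Rt):print(nm,np.round(q,3))
    def X(h,v): # y=a x+c ; x=b y+d
        y=(h[0]*v[1]+h[1])/(1-h[0]*v[0]);return v[0]*y+v[1],y
    return C,K,dict(FL=X(T,Lf),FR=X(Bm,Lf),RL=X(T,Rt),RR=X(Bm,Rt))
def plane(n1,n2):
    a=corners(n1);b=corners(n2);P={}
    for k in a[2]:
        p,e=tri([pr(a[0],a[1],a[2][k]),pr(b[0],b[1],b[2][k])]);P[k]=p;print(k,p.round(2),np.round(e,2))
    return P
if __name__=='__main__':
    P=plane(*sys.argv[1:3]);Q=np.array([P[k] for k in ('FL','FR','RL','RR')])
    print('sides F,Rr,L,R',[round(float(np.linalg.norm(P[i]-P[j])),1) for i,j in (('FL','FR'),('RL','RR'),('FL','RL'),('FR','RR'))])
    c=Q.mean(0);nrm=np.linalg.svd(Q-c)[2][2];nrm*=np.sign(nrm[2])
    yaw=np.arctan2(*(Q[2]+Q[3]-Q[0]-Q[1])[1::-1]);ex=np.array([np.cos(yaw),np.sin(yaw),0]);ey=np.array([-np.sin(yaw),np.cos(yaw),0])
    sx=-nrm@ex/nrm[2];sy=-nrm@ey/nrm[2]
    print('centre',c.round(1),'yaw %.3f  front low by %.4f (A cw %.2f rad)  left low by %.4f (B cw %.2f rad)'%(yaw,sx,sx/.025,-sy,-sy/.025))
E
python3 tilt.py v1 v2
```

```text
v1 [-7.9000e-02  9.3711e+01  3.1400e+02  4.3600e+02  3.9600e-01]
v1 [-4.50000e-02  4.48826e+02  2.87000e+02  4.36000e+02  5.14000e-01]
v1 [8.6000e-02 8.3163e+01 2.2000e+02 3.8100e+02 5.1100e-01]
v1 [6.50000e-02 4.88726e+02 2.74000e+02 3.81000e+02 4.96000e-01]
v2 [-7.6000e-02  9.2875e+01  3.5600e+02  4.6100e+02  4.5200e-01]
v2 [-4.60000e-02  4.48831e+02  2.67000e+02  4.61000e+02  4.66000e-01]
v2 [6.5000e-02 7.7646e+01 2.4000e+02 3.8200e+02 4.1800e-01]
v2 [4.10000e-02 4.96733e+02 2.58000e+02 3.82000e+02 5.03000e-01]
FL [459.65  30.54  39.23] [0.03 0.03]
FR [ 471.3  -147.91   32.28] [0.24 0.24]
RL [657.8   42.8   51.97] [0.04 0.04]
RR [ 669.67 -135.59   44.25] [0.03 0.03]
sides F,Rr,L,R [179.0, 178.9, 198.9, 199.1]
centre [564.6 -52.5  41.9] yaw 0.062  front low by 0.0622 (A cw 2.49 rad)  left low by -0.0413 (B cw -1.65 rad)
```

```bash

python3 -m creep '{"hand":[1,1,1,1,1],"translation":[[-0.002,0.02,0.02],[-0.002,0.02,0.04],[-0.002,0.02,0.06],[-0.002,0.02,0.06],[-0.002,0.02,0.06]],"roll":[-0.038,-0.076,-0.114,-0.152,-0.19]}'
python3 -m creep '{"hand":[1,1,1,1,1],"translation":[[0,0,0],[0,0,0],[0,0,0],[0,0,0],[0,0,0]],"roll":[-0.038,-0.076,-0.114,-0.152,-0.19]}'
python3 -m creep '{"hand":[1,1,1],"translation":[[0,0,0],[0,0,0],[0,0,0]],"roll":[-0.02,-0.02,-0.02]}'
python3 - <<'E'
from h import *
s=env.sense();R=np.array(s['orientation']);d=np.array([484.5,-131.5,286])-s['eef_pos'];print(s['joints'],s['eef_pos'],'tool shift units',(R.T@d/750).round(4))
E
python3 snap.py v3 wrist
```

```text
clock: 1.58
eef_pos: [486.2, -130.3, 358.4]
orientation: [[-0.568, 0.823, -0.002], [0.823, 0.568, 0.001], [0.002, -0.001, -1.0]]
wrist_force: [0.4, -0.4, 0.1]
grip_width: 93.9
clock: 2.0
eef_pos: [486.5, -130.5, 359.7]
orientation: [[-0.933, 0.361, 0.001], [0.361, 0.933, 0.0], [-0.0, 0.0, -1.0]]
wrist_force: [-0.4, 0.2, 0.8]
grip_width: 93.6
clock: 2.25
eef_pos: [486.1, -130.7, 359.7]
orientation: [[-0.951, 0.309, 0.0], [0.309, 0.951, 0.0], [-0.0, 0.0, -1.0]]
wrist_force: [-0.2, -0.8, 0.3]
grip_width: 94.2
[-4.88318258e-01 -5.62469338e-02  1.96709119e+00  2.95348912e-04
  1.23055158e+00 -1.74467018e+00] [ 486.06587655 -130.68518572  359.6786561 ] tool shift units [ 0.0017 -0.0017  0.0982]
```

```bash
python3 - <<'E'
from rect import *
import json
im=cv2.imread('pics/v3_wrist.png');c=json.load(open('pics/v3_wrist.json'))
m=(im.max(2)<60).astype(np.uint8)
# predicted knob pixel
R=cv2.Rodrigues(np.array(c['rvec']))[0]
for X in ([484.5,-131.5,104],):
    p,_=cv2.fisheye.projectPoints(np.array([[X]],float),np.array(c['rvec']).reshape(3,1),np.array(c['tvec']).reshape(3,1),np.array(c['mtx']),np.zeros(4));print(p)
for n in ('v1','v2'):
    c=json.load(open(f'pics/{n}_wrist.json'));i=cv2.imread(f'pics/{n}_wrist.png')
    q,s=blob(i,(127,246) if n=='v1' else (341,252),w=27);print(n,q,s,onz(ray('wrist',q,c),104).round(1))
E
```

```text
[[[316.83064331 261.1585119 ]]]
v1 [128.31092437 245.57401422] [105, 223, 47, 47, 1547] [ 484.6 -132.7  104. ]
v2 [340.71972318 251.08708189] [318, 226, 47, 51, 1734] [ 485.  -133.5  104. ]
```

```bash

python3 -m creep '{"hand":[1,1,1,1,1],"translation":[[0.001,-0.0026,0.03],[0.001,-0.0026,0.06],[0.001,-0.0026,0.08],[0.001,-0.0026,0.098],[0.001,-0.0026,0.098]],"roll":[0,0,0,0,0]}'
python3 -m creep '{"hand":[-0.2,-0.5,-1,-1,-1],"translation":[[0,0,0],[0,0,0],[0,0,0],[0,0,0],[0,0,0]],"roll":[0,0,0,0,0]}' 30
python3 -m creep '{"hand":[-1,-1,-1],"translation":[[0,0,0],[0,0,0],[0,0,0]],"roll":[0,0,0]}'
```

```text
clock: 2.72
eef_pos: [483.0, -132.2, 283.2]
orientation: [[-0.951, 0.31, -0.005], [0.31, 0.951, 0.003], [0.005, 0.001, -1.0]]
wrist_force: [-1.0, -0.4, -0.1]
grip_width: 94.0
clock: 3.13
eef_pos: [483.9, -133.0, 287.0]
orientation: [[-0.951, 0.309, 0.001], [0.309, 0.951, -0.001], [-0.002, -0.0, -1.0]]
wrist_force: [0.1, -0.3, -0.2]
grip_width: 64.0
clock: 3.38
eef_pos: [483.7, -132.9, 286.3]
orientation: [[-0.951, 0.309, 0.0], [0.309, 0.951, -0.0], [-0.0, -0.0, -1.0]]
wrist_force: [0.6, -0.4, 0.3]
grip_width: 44.1
```

```bash

python3 -m creep '{"hand":[-1,-1,-1,-1],"translation":[[0,0,0],[0,0,0],[0,0,0],[0,0,0]],"roll":[0,0,0,0]}'
python3 -m creep '{"hand":[-1,-1,-1,-1,-1],"translation":[[0,0,0],[0,0,0],[0,0,0],[0,0,0],[0,0,0]],"roll":[0.025,0.05,0.075,0.1,0.1]}'
python3 snap.py v4 scene side; python3 -c "
from h import *
s=env.sense();print(s['joints'],s['wrist_torque'])"
```

```text
clock: 3.72
eef_pos: [483.8, -132.6, 286.2]
orientation: [[-0.951, 0.309, 0.0], [0.309, 0.951, 0.001], [0.0, 0.001, -1.0]]
wrist_force: [1.0, 3.1, 0.8]
grip_width: 33.6
clock: 4.13
eef_pos: [483.8, -132.4, 286.2]
orientation: [[-0.808, 0.59, 0.001], [0.59, 0.808, 0.001], [0.0, 0.001, -1.0]]
wrist_force: [2.2, 5.1, 0.5]
grip_width: 33.3
[-4.93848625e-01  4.28375362e-02  2.01758352e+00  1.77459142e-03
  1.08134905e+00 -1.43720755e+00] [ 0.86530132 -0.33382514 -0.17603847]
```

```bash

python3 -m creep '{"hand":[-1,-1,-1,-1,-1],"translation":[[0,0,0],[0,0,0],[0,0,0],[0,0,0],[0,0,0]],"roll":[0.036,0.072,0.108,0.144,0.18]}'
python3 -m creep '{"hand":[-1,-1,-1,-1,-1],"translation":[[0,0,0],[0,0,0],[0,0,0],[0,0,0],[0,0,0]],"roll":[0.036,0.072,0.108,0.144,0.18]}'
python3 -m creep '{"hand":[-1,-1,-1,-1,-1],"translation":[[0,0,0],[0,0,0],[0,0,0],[0,0,0],[0,0,0]],"roll":[0.036,0.072,0.108,0.144,0.18]}'
python3 -m creep '{"hand":[-1,-1,-1,-1,-1],"translation":[[0,0,0],[0,0,0],[0,0,0],[0,0,0],[0,0,0]],"roll":[0.036,0.072,0.108,0.144,0.153]}'
python3 -m creep '{"hand":[-1,-1],"translation":[[0,0,0],[0,0,0]],"roll":[0,0]}'
python3 snap.py v5 scene side; python3 -c "
from h import *
s=env.sense();print(s['joints'],s['wrist_torque'])"
```

```text
clock: 4.65
eef_pos: [484.0, -132.2, 286.2]
orientation: [[-0.364, 0.931, 0.002], [0.931, 0.364, 0.002], [0.001, 0.002, -1.0]]
wrist_force: [5.4, 6.3, -0.4]
grip_width: 33.4
clock: 5.07
eef_pos: [484.3, -132.2, 286.2]
orientation: [[0.192, 0.981, 0.003], [0.981, -0.192, 0.002], [0.002, 0.003, -1.0]]
wrist_force: [7.1, 6.1, -1.7]
grip_width: 33.6
clock: 5.48
eef_pos: [484.4, -132.3, 286.2]
orientation: [[0.688, 0.726, 0.004], [0.726, -0.688, 0.001], [0.004, 0.002, -1.0]]
wrist_force: [8.8, 5.1, -4.1]
grip_width: 33.4
clock: 5.9
eef_pos: [484.5, -132.5, 286.2]
orientation: [[0.945, 0.327, 0.005], [0.327, -0.945, 0.0], [0.005, 0.001, -1.0]]
wrist_force: [8.5, 4.8, -4.1]
grip_width: 33.4
clock: 6.07
eef_pos: [484.5, -132.6, 286.2]
orientation: [[0.944, 0.33, 0.005], [0.33, -0.944, 0.001], [0.005, 0.001, -1.0]]
wrist_force: [9.0, 3.7, -4.0]
grip_width: 33.6
[-0.49362707  0.04351331  2.01675905  0.00332334  1.0772207   0.73933023] [ 0.82431068 -1.41142808 -0.01926082]
```

```bash

python3 -m creep '{"hand":[1,1,1,1,1],"translation":[[0,0,0],[0,0,0],[0,0,0],[0,0,0],[0,0,-0.01]],"roll":[0,0,0,0,0]}'
python3 -m creep '{"hand":[1,1,1,1,1],"translation":[[0,0,-0.04],[0,0,-0.08],[0,0,-0.12],[0,0,-0.147],[0,0,-0.147]],"roll":[0,0,0,-0.038,-0.076]}'
python3 -m creep '{"hand":[1,1,1,1,1],"translation":[[0,0,0],[0,0,0],[0,0,0],[0,0,0],[0,0,0]],"roll":[-0.038,-0.076,-0.114,-0.152,-0.19]}'
python3 -m creep '{"hand":[1,1,1,1,1],"translation":[[0,0,0],[0,0,0],[0,0,0],[0,0,0],[0,0,0]],"roll":[-0.038,-0.076,-0.114,-0.127,-0.127]}'
python3 snap.py w2 wrist
python3 -m creep '{"hand":[1,1,1,1,1],"translation":[[0,0.055,0],[0,0.11,0],[0,0.165,0],[0,0.22,0],[0,0.22,0]],"roll":[0,0,0,0,0]}'
python3 -m creep '{"hand":[1],"translation":[[0,0,0]],"roll":[0]}'
python3 snap.py w1 wrist
python3 tilt.py w1 w2; python3 -c "
import cv2,numpy as np
from rect import *
print(env.sense()['joints'])
cv2.imwrite('pics/m3.png',np.vstack([cv2.imread('pics/w1_wrist.png')[:300],cv2.imread('pics/w2_wrist.png')[:300]]))"
```

```text
clock: 6.58
eef_pos: [483.1, -132.8, 292.5]
orientation: [[0.944, 0.33, -0.003], [0.33, -0.944, 0.001], [-0.002, -0.002, -1.0]]
wrist_force: [-0.2, 0.4, 0.0]
grip_width: 63.5
clock: 7.0
eef_pos: [484.6, -133.4, 410.2]
orientation: [[0.836, 0.549, 0.009], [0.549, -0.836, -0.005], [0.005, 0.009, -1.0]]
wrist_force: [1.5, -0.5, 1.0]
grip_width: 93.6
clock: 7.42
eef_pos: [483.6, -132.9, 404.6]
orientation: [[0.383, 0.924, 0.0], [0.924, -0.383, -0.001], [-0.0, 0.001, -1.0]]
wrist_force: [-0.3, -0.1, 0.5]
grip_width: 93.6
clock: 7.83
eef_pos: [483.6, -132.9, 404.5]
orientation: [[-0.001, 1.0, 0.0], [1.0, 0.001, -0.0], [-0.0, 0.0, -1.0]]
wrist_force: [0.4, -1.0, 0.3]
grip_width: 94.0
clock: 8.3
eef_pos: [653.3, -133.1, 400.9]
orientation: [[0.0, 1.0, -0.001], [1.0, -0.0, 0.001], [0.001, -0.001, -1.0]]
wrist_force: [-0.7, -0.3, -0.8]
grip_width: 93.9
clock: 8.38
eef_pos: [649.9, -132.9, 402.2]
orientation: [[0.0, 1.0, -0.003], [1.0, -0.0, 0.001], [0.001, -0.003, -1.0]]
wrist_force: [-0.9, -0.4, 0.2]
grip_width: 94.4
w1 [-6.6000e-02  8.5667e+01  3.3100e+02  4.5200e+02  4.6500e-01]
w1 [-6.2000
[... 156 characters left out ...]
02 3.91000e+02 4.29000e-01]
w2 [-6.4000e-02  8.6879e+01  3.7300e+02  4.5700e+02  4.1200e-01]
w2 [-6.10000e-02  4.56295e+02  2.67000e+02  4.57000e+02  4.50000e-01]
w2 [6.4000e-02 7.7282e+01 2.6400e+02 3.8600e+02 4.2300e-01]
w2 [4.20000e-02 4.95678e+02 2.45000e+02 3.86000e+02 4.65000e-01]
FL [459.69  30.28  50.67] [0.03 0.03]
FR [ 470.76 -147.99   42.9 ] [0.04 0.04]
RL [658.12  43.02  51.13] [0.14 0.14]
RR [ 669.47 -135.5    43.73] [0.04 0.04]
sides F,Rr,L,R [178.8, 179.0, 198.8, 199.1]
centre [564.5 -52.5  47.1] yaw 0.063  front low by 0.0033 (A cw 0.13 rad)  left low by -0.0424 (B cw -1.70 rad)
[-3.72694692e-01  2.74741890e-01  1.52505590e+00 -2.39377803e-04
  1.34359136e+00 -3.72251754e-01]
```

View pics/m3.png

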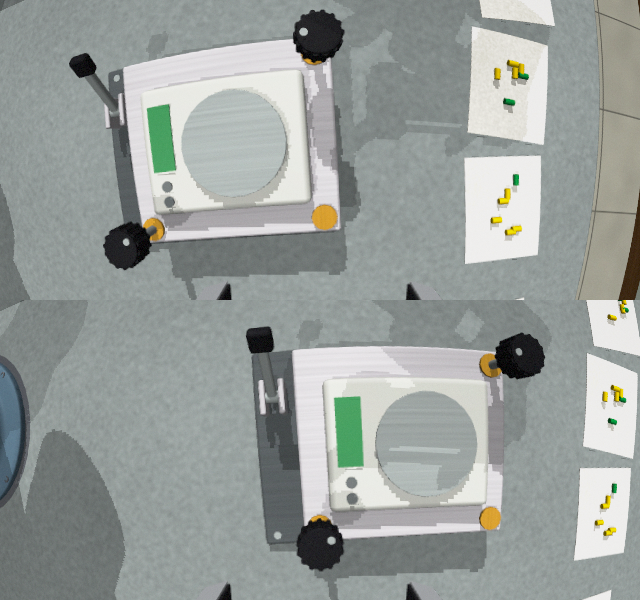

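Same layout as before: knob B is at (318,35) in w1 and (520,56) in w2, and the plate now sits nearly level fore and aft. Next is knob B.

```bash
python3 - <<'E'
from h import *
import json
rs=[]
for n,uv in (('w1',(318,35)),('w2',(520,56))):
    c=json.load(open(f'pics/{n}_wrist.json'));i=cv2.imread(f'pics/{n}_wrist.png')
    q,s=blob(i,uv,w=27);r=ray('wrist',q,c);rs.append(r);print(n,q,s,onz(r,104).round(1))
print(tri(rs))
s=env.sense();print(s['eef_pos'],s['joints'][5])
E
```

```text
w1 [318.24472574  35.592827  ] [293, 10, 51, 52, 1896] [648.9  28.7 104. ]
w2 [519.39228487  56.25697329] [493, 33, 51, 46, 1685] [649.   27.8 104. ]
(array([648.92548623,  28.2154939 , 104.27077862]), [0.43083683640869974, 0.4308368364086743])
[ 648.85655621 -132.80158009  403.12834845] -0.3722517543444179
```

```bash

python3 -m creep '{"hand":[1,1,1,1,1],"translation":[[0.054,0,0],[0.108,0,0.02],[0.162,0,0.04],[0.2147,0,0.06],[0.2147,0,0.06]],"roll":[0.036,0.072,0.108,0.144,0.18]}'
python3 -m creep '{"hand":[1,1,1,1,1],"translation":[[0,0,0],[0,0,0],[0,0,0],[0,0,0],[0,0,0]],"roll":[0.036,0.072,0.085,0.085,0.085]}'
python3 - <<'E'
from h import *
s=env.sense();R=np.array(s['orientation']);d=np.array([649,28.2,286])-s['eef_pos'];print(s['joints'][5],s['eef_pos'],'tool shift units',(R.T@d/750).round(4))
E
```

```text
clock: 8.85
eef_pos: [645.9, 33.2, 357.0]
orientation: [[0.537, 0.843, -0.004], [0.843, -0.537, 0.002], [-0.0, -0.005, -1.0]]
wrist_force: [0.4, -0.2, -1.0]
grip_width: 94.3
clock: 9.27
eef_pos: [647.7, 27.9, 360.1]
orientation: [[0.739, 0.673, 0.001], [0.673, -0.739, -0.0], [0.001, 0.001, -1.0]]
wrist_force: [0.2, -0.1, -0.1]
grip_width: 94.2
0.7006161590346418 [647.72254945  27.87791761 360.07729043] tool shift units [0.0015 0.0007 0.0988]
```

```bash

python3 -m creep '{"hand":[1,1,0.5,0.2,0],"translation":[[0.0015,0.0007,0.03],[0.0015,0.0007,0.06],[0.0015,0.0007,0.08],[0.0015,0.0007,0.098],[0.0015,0.0007,0.098]],"roll":[0,0,0,0,0]}'
python3 -m creep '{"hand":[-1,-1,-1,-1,-1],"translation":[[0,0,0],[0,0,0],[0,0,0],[0,0,0],[0,0,0]],"roll":[0,0,0,0,0]}' 30
python3 -m creep '{"hand":[-1,-1,-1,-1,-1],"translation":[[0,0,0],[0,0,0],[0,0,0],[0,0,0],[0,0,0]],"roll":[0,0,0,0,0]}'
```

```text
clock: 9.68
eef_pos: [648.5, 28.4, 282.4]
orientation: [[0.74, 0.673, -0.005], [0.673, -0.74, 0.001], [-0.003, -0.004, -1.0]]
wrist_force: [-0.4, 1.3, 0.6]
grip_width: 77.3
clock: 10.1
eef_pos: [650.2, 28.5, 286.5]
orientation: [[0.74, 0.673, 0.002], [0.673, -0.74, -0.0], [0.001, 0.001, -1.0]]
wrist_force: [0.1, 0.4, -0.7]
grip_width: 44.1
clock: 10.52
eef_pos: [649.8, 28.8, 285.8]
orientation: [[0.74, 0.673, -0.001], [0.673, -0.74, 0.001], [0.0, -0.001, -1.0]]
wrist_force: [-2.8, 3.2, 5.0]
grip_width: 33.9
```

```bash

python3 -m creep '{"hand":[-1,-1,-1,-1,-1],"translation":[[0,0,0],[0,0,0],[0,0,0],[0,0,0],[0,0,0]],"roll":[-0.036,-0.072,-0.108,-0.144,-0.18]}'
python3 -m creep '{"hand":[-1,-1,-1,-1,-1],"translation":[[0,0,0],[0,0,0],[0,0,0],[0,0,0],[0,0,0]],"roll":[-0.036,-0.072,-0.108,-0.144,-0.18]}'
python3 -m creep '{"hand":[-1,-1,-1,-1,-1],"translation":[[0,0,0],[0,0,0],[0,0,0],[0,0,0],[0,0,0]],"roll":[-0.036,-0.072,-0.108,-0.144,-0.175]}'
python3 -m creep '{"hand":[-1,-1],"translation":[[0,0,0],[0,0,0]],"roll":[0,0]}'
python3 -m creep '{"hand":[1,1,1,1,1],"translation":[[0,0,0],[0,0,0],[0,0,0],[0,0,0],[0,0,-0.01]],"roll":[0,0,0,0,0]}'
python3 -m creep '{"hand":[1,1,1,1,1],"translation":[[0,0,-0.04],[0,0,-0.08],[0,0,-0.12],[0,0,-0.147],[0,0,-0.147]],"roll":[0,0,0,0.038,0.076]}'
python3 -m creep '{"hand":[1,1,1,1,1],"translation":[[0,0,0],[0,0,0],[0,0,0],[0,0,0],[0,0,0]],"roll":[0.036,0.072,0.108,0.144,0.174]}'
```

```text
clock: 10.93
eef_pos: [649.5, 29.0, 285.7]
orientation: [[0.259, 0.966, -0.003], [0.966, -0.259, 0.002], [0.001, -0.004, -1.0]]
wrist_force: [-3.4, 3.1, 6.9]
grip_width: 34.1
clock: 11.35
eef_pos: [649.3, 28.9, 285.6]
orientation: [[-0.299, 0.954, -0.005], [0.954, 0.299, 0.001], [0.002, -0.004, -1.0]]
wrist_force: [-6.6, 3.1, 9.0]
grip_width: 33.9
clock: 11.77
eef_pos: [649.1, 28.6, 285.4]
orientation: [[-0.754, 0.657, -0.005], [0.657, 0.754, -0.0], [0.003, -0.004, -1.0]]
wrist_force: [-7.6, 1.0, 7.0]
grip_width: 33.6
clock: 11.93
eef_pos: [649.1, 28.7, 285.4]
orientation: [[-0.751, 0.66, -0.005], [0.66, 0.751, -0.001], [0.003, -0.004, -1.0]]
wrist_force: [-6.7, 1.6, 7.6]
grip_width: 33.7
clock: 12.35
eef_pos: [649.4, 28.4, 291.3]
orientation: [[-0.75, 0.661, -0.003], [0.661, 0.75, 0.0], [0.002, -0.002, -1.0]]
wrist_force: [0.1, 0.4, -0.1]
grip_width: 63.8
clock: 12.77
eef_pos: [651.0, 28.4, 410.4]
orientation: [[-0.568, 0.823, 0.011], [0.823, 0.568, -0.002], [-0.008, 0.008, -1.0]]
wrist_force: [-0.2, 0.4, 0.1]
grip_width: 93.5
clock: 13.18
eef_pos: [649.9, 28.5, 403.8]
orientation: [[-0.057, 0.998, 0.001], [0.998, 0.057, -0.0], [-0.0, 0.001, -1.0]]
wrist_force: [0.0, -0.0, 0.1]
grip_width: 93.8
```

```bash

python3 -m creep '{"hand":[1,1,1,1,1],"translation":[[-0.054,0,0],[-0.108,-0.006,0],[-0.162,-0.012,0],[-0.2147,-0.012,0],[-0.2147,-0.012,0]],"roll":[0.018,0.018,0.018,0.018,0.018]}'
python3 -m creep '{"hand":[1,1,1],"translation":[[0,0,0],[0,0,0],[0,0,0]],"roll":[0,0,0]}'
python3 snap.py x1 wrist
python3 -m creep '{"hand":[1,1,1,1,1],"translation":[[0,-0.055,0],[0,-0.11,0],[0,-0.165,0],[0,-0.22,0],[0,-0.24,0]],"roll":[0,0,0,0,0]}'
python3 -m creep '{"hand":[1,1,1,1],"translation":[[0,0,0],[0,0,0],[0,0,0],[0,0,0]],"roll":[0,0,0,0]}'
python3 snap.py x2 wrist scene
python3 tilt.py x1 x2; python3 -c "
import cv2,numpy as np
from rect import *
o=[]
for n in ('x1','x2'):
    im,C,K=rect(n);print(C);cv2.imwrite(f'pics/{n}_r.png',im);o.append(im)
cv2.imwrite('pics/m4.png',cv2.resize(np.hstack([i[:,:480] for i in o]),(800,417),interpolation=cv2.INTER_AREA))"
```

```text
clock: 13.6
eef_pos: [650.8, -138.9, 403.8]
orientation: [[0.0, 1.0, 0.001], [1.0, -0.0, -0.003], [-0.003, 0.001, -1.0]]
wrist_force: [0.4, -0.5, 0.4]
grip_width: 94.2
clock: 13.85
eef_pos: [651.1, -131.6, 403.4]
orientation: [[-0.008, 1.0, 0.0], [1.0, 0.008, 0.0], [0.0, 0.0, -1.0]]
wrist_force: [-0.6, 0.5, 0.1]
grip_width: 94.1
clock: 14.32
eef_pos: [467.7, -132.0, 402.1]
orientation: [[-0.008, 1.0, -0.002], [1.0, 0.008, 0.001], [0.001, -0.002, -1.0]]
wrist_force: [0.2, 0.1, -0.4]
grip_width: 94.2
clock: 14.65
eef_pos: [472.1, -133.7, 403.5]
orientation: [[-0.007, 1.0, 0.001], [1.0, 0.007, -0.0], [-0.0, 0.001, -1.0]]
wrist_force: [0.5, -0.0, -1.6]
grip_width: 94.0
x1 [-6.8000e-02  9.0859e+01  3.2800e+02  4.4400e+02  4.1300e-01]
x1 [-6.4000e-02  4.5848e+02  3.0500e+02  4.4400e+02  4.8200e-01]
x1 [6.6000e-02 7.8374e+01 2.4100e+02 3.8600e+02 4.4600e-01]
x1 [6.60000e-02 4.88463e+02 2.77000e+02 3.86000e+02 4.44000e-01]
x2 [-6.700e-02  9.079e+01  3.590e+02  4.600e+02  4.240e-01]
x2 [-6.50000e-02  4.58802e+02  2.72000e+02  4.60000e+02  4.60000e-01]
x2 [6.6000e-02 7.5899e+01 2.5200e+02 3.8600e+02 4.6400e-01]
x2 [6.50000e-02 4.86674e+02 2.58000e+02 3.86000e+02 4.27000e-01]
FL [459.08  30.    43.63] [0.01 0.01]
FR [ 470.82 -148.44   43.57] [0.1 0.1]
RL [657.75  43.22  44.41] [0.02 0.02]
RR [ 669.5  -135.5    44.27] [0.01 0.01]
sides F,Rr,L,R [178.8, 179.1, 199.1, 199.1]
centre [564.3 -52.7  44. ] yaw 0.066  front low by 0.0037 (A cw 0.15 rad)  left low by -0.0006 (B cw -0.02 rad)
[649.98300287 -49.30553863 384.30604755]
[471.03697897 -51.42212742 384.42018979]
```

View pics/m4.png

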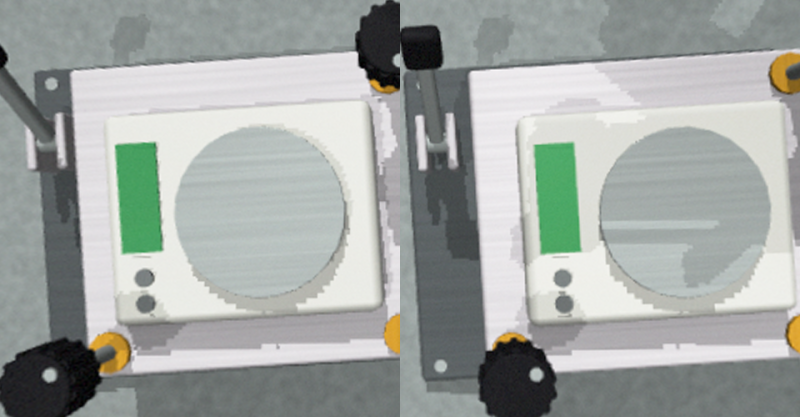

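```bash
cat > ref.py <<'E'
import sys,json
from h import *
def go(a,b):
    S=cv2.SIFT_create(8000,contrastThreshold=0.01)
    D=[]
    for n in (a,b):
        im=cv2.imread(f'pics/{n}_wrist.png',0);im=cv2.createCLAHE(3,(8,8)).apply(im);D.append(S.detectAndCompute(im,None))
    m=cv2.BFMatcher(cv2.NORM_L2,crossCheck=True).match(D[0][1],D[1][1])
    c=[json.load(open(f'pics/{n}_wrist.json')) for n in (a,b)];P=[]
    for q in m:
        u,v=D[0][0][q.queryIdx].pt,D[1][0][q.trainIdx].pt
        if max(u[1],v[1])>285 : continue
        p,e=tri([ray('wrist',u,c[0]),ray('wrist',v,c[1])])
        if e[0]<1.2 and abs(p[2])<9: P.append(p)
    P=np.array(P);k=np.ones(len(P),bool)
    for _ in range(8):
        A=np.c_[P[:,0]-565,P[:,1]+50,np.ones(len(P))];x=np.linalg.lstsq(A[k],P[k,2],rcond=None)[0];r=P[:,2]-A@x;k=abs(r)<max(2*np.std(r[k]),1.2)
    cov=np.linalg.inv(A[k].T@A[k])*r[k].var()
    print(a,b,'n',k.sum(),'slope x %.4f+-%.4f  slope y %.4f+-%.4f  z0 %.2f rms %.2f'%(x[0],cov[0,0]**.5,x[1],cov[1,1]**.5,x[2],r[k].std()),'x',np.percentile(P[k,0],[5,50,95]).round(),'y',np.percentile(P[k,1],[5,50,95]).round())
for i in range(1,len(sys.argv),2): go(*sys.argv[i:i+2])
E
python3 ref.py v1 v2 w1 w2 x1 x2; ls pics | head -40
```

```text
v1 v2 n 353 slope x 0.0032+-0.0002  slope y -0.0008+-0.0003  z0 0.99 rms 0.59 x [266. 381. 797.] y [-198.  -66.   93.]
w1 w2 n 427 slope x 0.0027+-0.0002  slope y -0.0001+-0.0004  z0 1.04 rms 0.75 x [270. 439. 804.] y [-206.  -83.   90.]
x1 x2 n 368 slope x 0.0033+-0.0002  slope y 0.0017+-0.0004  z0 0.94 rms 0.69 x [277. 406. 803.] y [-202.  -80.   90.]
m1.png
m2.png
m3.png
m4.png
scene0.png
side0.png
v1_mask.png
v1_r.png
v1_wrist.json
v1_wrist.png
v2_mask.png
v2_r.png
v2_wrist.json
v2_wrist.png
v3_wrist.json
v3_wrist.png
v4_scene.json
v4_scene.png
v4_side.json
v4_side.png
v5_scene.json
v5_scene.png
v5_side.json
v5_side.png
w1_mask.png
w1_wrist.json
w1_wrist.png
w2_mask.png
w2_wrist.json
w2_wrist.png
wrist0.png
x1_mask.png
x1_r.png
x1_wrist.json
x1_wrist.png
x2_mask.png
x2_r.png
x2_scene.json
x2_scene.png
x2_wrist.json
```

The counter, which is truly level, shows the same apparent slope in these views (0.0033, so it is camera bias). Measured against it the deck is level to about 0.001 rad both ways. Next is the lever: I go in on its left side with the fingers shut.

```bash

python3 -m creep '{"hand":[0,-1,-1,-1,-1],"translation":[[0.05,-0.01,0],[0.1,-0.02,0],[0.15,-0.03,0],[0.2,-0.04,0],[0.25,-0.046,0]],"roll":[0,0,0,0,0]}' 20
python3 -m creep '{"hand":[-1,-1,-1,-1,-1],"translation":[[0.04,0,0],[0.04,0,0],[0.04,0,0.04],[0.04,0,0.08],[0.04,0,0.08]],"roll":[0,0,0,0,0]}'
python3 -m creep '{"hand":[-1,-1,-1,-1],"translation":[[0,0,0],[0,0,0],[0,0,0],[0,0,0]],"roll":[0,0,0,0]}'
python3 snap.py y0 scene side wrist
python3 -c "
from h import *
s=env.sense();R=np.array(s['orientation']);print((R.T@(np.array([435,85,282])-s['eef_pos'])/750).round(4))
a=cv2.resize(cv2.imread('pics/y0_side.png')[160:340,230:430],(600,540));cv2.imwrite('pics/m5.png',a)"
```

```text
clock: 15.17
eef_pos: [435.0, 55.0, 403.2]
orientation: [[-0.006, 1.0, 0.0], [1.0, 0.006, 0.0], [0.0, 0.0, -1.0]]
wrist_force: [0.6, 0.4, -0.2]
grip_width: 63.9
clock: 15.58
eef_pos: [433.7, 83.5, 337.8]
orientation: [[-0.007, 1.0, -0.011], [1.0, 0.007, 0.0], [0.001, -0.011, -1.0]]
wrist_force: [-1.1, 0.0, -1.2]
grip_width: 31.1
clock: 15.92
eef_pos: [435.9, 83.1, 345.0]
orientation: [[-0.006, 1.0, 0.003], [1.0, 0.006, -0.0], [-0.0, 0.003, -1.0]]
wrist_force: [-0.0, -0.7, -0.1]
grip_width: 4.2
[ 0.0023 -0.0007  0.0828]
```

View pics/m5.png

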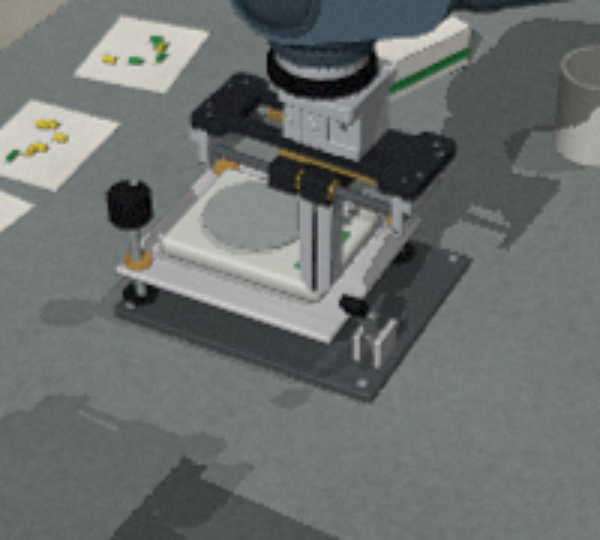

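The fingers are shut and hang above and to the left of the lever tip (353,303 in the crop). I descend and push.

```bash

python3 -m creep '{"hand":[-1,-1,-1,-1],"translation":[[0,0,0.03],[0,0,0.06],[0,0,0.082],[0,0,0.082]],"roll":[0,0,0,0]}'
python3 -m creep '{"hand":[-1,-1,-1,-1,-1],"translation":[[-0.016,0.001,0],[-0.032,0.002,0],[-0.048,0.003,0],[-0.064,0.004,0],[-0.08,0.005,0]],"roll":[0,0,0,0,0]}'
python3 -m creep '{"hand":[-1,-1,-1,-1,-1],"translation":[[-0.012,0.001,0],[-0.024,0.002,0],[-0.036,0.002,0],[-0.048,0.003,0],[-0.056,0.003,0]],"roll":[0,0,0,0,0]}'
python3 -m creep '{"hand":[-1,-1],"translation":[[0,0,0],[0,0,0]],"roll":[0,0]}'
python3 snap.py y1 wrist
```

```text
clock: 16.4
eef_pos: [433.8, 83.4, 278.8]
orientation: [[-0.006, 1.0, -0.006], [1.0, 0.006, 0.0], [0.0, -0.006, -1.0]]
wrist_force: [-0.7, 0.2, -0.2]
grip_width: 0.0
clock: 16.82
eef_pos: [440.0, 23.1, 283.6]
orientation: [[-0.006, 1.0, 0.003], [1.0, 0.006, 0.001], [0.001, 0.003, -1.0]]
wrist_force: [-0.2, 1.9, 1.4]
grip_width: 0.4
clock: 17.23
eef_pos: [441.9, -19.5, 281.8]
orientation: [[-0.006, 1.0, -0.0], [1.0, 0.006, -0.0], [-0.0, -0.0, -1.0]]
wrist_force: [-0.7, 0.7, -0.6]
grip_width: 0.8
clock: 17.4
eef_pos: [441.7, -18.8, 281.5]
orientation: [[-0.006, 1.0, -0.0], [1.0, 0.006, 0.0], [0.0, -0.0, -1.0]]
wrist_force: [-0.4, -0.3, 0.2]
grip_width: 0.4
```

```bash

python3 -m creep '{"hand":[-1,-1,0,1,1],"translation":[[0.01,0,-0.03],[0.01,0,-0.08],[0.01,0,-0.13],[0.01,0,-0.163],[0.01,0,-0.163]],"roll":[0,0,0,0,0]}'
python3 -m creep '{"hand":[1,1,1,1,1],"translation":[[-0.05,0.01,0],[-0.1,0.02,0],[-0.15,0.038,0],[-0.162,0.038,0],[-0.162,0.038,0]],"roll":[0,0,0,0,0]}'
python3 -m creep '{"hand":[1,1,1,1],"translation":[[0,0,0],[0,0,0],[0,0,0],[0,0,0]],"roll":[0,0,0,0]}'
python3 snap.py z2 wrist
python3 -m creep '{"hand":[1,1,1,1,1],"translation":[[0,0.055,0],[0,0.11,0],[0,0.165,0],[0,0.22,0],[0,0.24,0]],"roll":[0,0,0,0,0]}'
python3 -m creep '{"hand":[1,1,1,1],"translation":[[0,0,0],[0,0,0],[0,0,0],[0,0,0]],"roll":[0,0,0,0]}'
python3 snap.py z1 wrist scene side
python3 tilt.py z1 z2|tail -6;python3 ref.py z1 z2; python3 -c "
import cv2,numpy as np
cv2.imwrite('pics/m6.png',np.vstack([np.hstack([cv2.imread('pics/z1_wrist.png')[:300,:400],cv2.imread('pics/z2_wrist.png')[:300,200:600]]),np.hstack([cv2.imread('pics/z1_scene.png')[130:430,0:400],cv2.imread('pics/z1_side.png')[130:430,150:550]])]))"
```

```text
clock: 17.87
eef_pos: [442.9, -10.9, 410.2]
orientation: [[-0.007, 1.0, 0.011], [1.0, 0.007, -0.003], [-0.003, 0.011, -1.0]]
wrist_force: [0.9, 0.3, -0.0]
grip_width: 17.0
clock: 18.28
eef_pos: [471.1, -134.0, 402.8]
orientation: [[-0.003, 1.0, -0.002], [1.0, 0.003, 0.001], [0.001, -0.002, -1.0]]
wrist_force: [0.2, -0.1, -0.4]
grip_width: 50.4
clock: 18.62
eef_pos: [470.8, -131.1, 403.8]
orientation: [[-0.008, 1.0, -0.0], [1.0, 0.008, 0.0], [0.0, -0.0, -1.0]]
wrist_force: [0.9, -0.1, 0.9]
grip_width: 76.8
clock: 19.08
eef_pos: [654.3, -130.3, 403.2]
orientation: [[-0.008, 1.0, 0.001], [1.0, 0.008, 0.0], [0.0, 0.001, -1.0]]
wrist_force: [0.2, 0.9, -1.0]
grip_width: 94.0
clock: 19.42
eef_pos: [650.0, -131.0, 404.2]
orientation: [[-0.006, 1.0, -0.0], [1.0, 0.006, 0.0], [0.0, -0.0, -1.0]]
wrist_force: [0.2, -0.0, -0.4]
grip_width: 93.7
FL [459.3   30.15  43.84] [0.01 0.01]
FR [ 470.73 -148.48   43.77] [0.18 0.18]
RL [657.7   42.96  44.88] [0.09 0.09]
RR [ 669.61 -135.41   44.1 ] [0. 0.]
sides F,Rr,L,R [179.0, 178.8, 198.8, 199.3]
centre [564.3 -52.7  44.1] yaw 0.065  front low by 0.0034 (A cw 0.14 rad)  left low by -0.0024 (B cw -0.10 rad)
z1 z2 n 430 slope x 0.0029+-0.0002  slope y 0.0000+-0.0003  z0 0.90 rms 0.64 x [268. 398. 793.] y [-205.  -47.   91.]
```

View pics/m6.png

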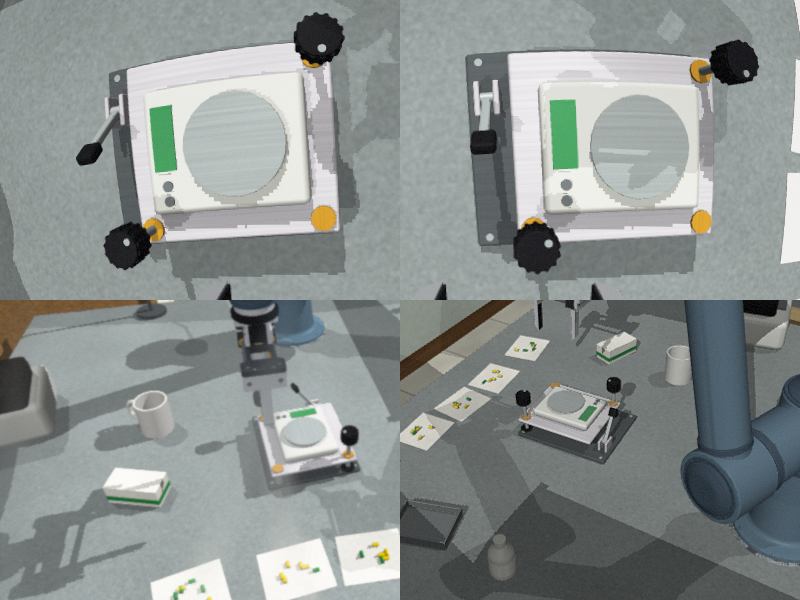

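The lever now leans right, with its tip at (90,153) in the first view and (484,143) in the second. The bystanders are where they were and nothing touches the stand, so I hand in.

```bash
python3 -c "
from bench import env
print(env.sign_off(), env.sense()['clock'])"
```

```text
the job is handed in; nothing more can be done
the job is handed in; nothing more can be done
```

I levelled the balance and then locked the lever, and handed the job in at about 19.5 s of the 72 s allowed. I turned knob A about 2.49 rad clockwise and knob B about 1.68 rad anticlockwise, one grasp each. Then I pushed the lever over from its left side with the fingers shut and backed off.

**Level:** In the last two-view check the deck is level to about 0.0005 rad fore and aft and about 0.002 rad left and right. These figures are taken relative to the counter. The raw readings showed the front edge low by 0.0034 rad. I read that as camera bias, because the counter itself showed a false slope of 0.0029 rad in the same images.

**Disagreement:** The sideways tilt came out as -0.001 rad after levelling and +0.002 rad after locking, which is about the scatter I would expect between measurements. The measured deck height also came out 2 to 3 mm below nominal, uniformly, so it does not affect the tilt.

**Lever and surroundings:** The last picture shows the lever at its right stop. By eye, the bystanders are where they started. The arm is clear of everything, and the highest wrist force I saw was about 10 N.

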